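Centre a microscope objective on the lens-check lamp

TASK

The microscope objective is standing off-centre on the little round lens-check lamp. With light taps of the fingertips low on its barrel, push it to the middle of the lit disc, so that an even lit rim shows all round it, and leave it standing upright there. Do not pinch, lift or knock it over, and leave the other things on the desk where they are.

Things in the scene. Friction and masses are not known exactly. Their poses are not given: they have to be found in the camera images.
- lamp: Lens-check lamp, fixed to the desk: a white round base (diameter 116, 14 high), a grey column (diameter 60) and on it a round flat black plate of diameter 96 whose top is 60 mm above the desk. In the middle of the plate lies a flush, pale lit disc of diameter 46. Origin: centre of its underside, on the desk; z up. Its yaw means nothing for the work.
- lamp_center (a point): Centre of the lit disc, on the top face of the lamp's plate, 60 mm above the desk.
- objective: Loose microscope objective, 60 tall, about 0.18 kg, standing on the plate 17 to 31 mm off centre. Foot: dark thread, diameter 23, 6 high. Steel barrel with blue band: diameter 34, from 6 to 36 up. Then a nose narrowing from diameter 30 to 16. Origin: centre of its underside; z up its axis. It slides if pushed (1 to 2 N) below about 12 mm, rocks or falls if pushed high, stops with the push.
- lens_can: Bystander: loose clear lens canister with a black lid, diameter 44, 46 tall, standing on the desk about 105 mm from the lamp's axis. Origin: centre of its underside.
- oil_bottle: Bystander: loose amber oil bottle, diameter 36, 85 tall. Origin: centre of its underside.
- specimen_jar: Bystander: loose clear jar with a red lid, diameter 60, 75 tall. Origin: centre of its underside.
- eyepiece: Bystander: loose black eyepiece standing on its steel tube, diameter 40, 54 tall. Origin: centre of its underside.
- slide_box: Bystander: loose blue slide box with a white lid, 102 x 172 x 35. Origin: centre of its underside.
- lens_brush: Bystander: loose lens brush, 150 long, lying flat on the desk along its own x. Origin: on the desk under its middle.
- dust_cap: Bystander: loose grey dust cap, diameter 32, 18 tall, lying flat on the desk about 100 mm from the lamp's axis, across from the canister. Origin: centre of its underside.

How it is judged (in metres and radians):
At the end, for the whole second after the job is handed in: The objective stands upright (within 0.06 rad) and at rest on the lamp's plate, its axis within 6 mm of the centre of the lit disc (horizontal distance between objective and lamp_center below 0.006 m and z of objective in the frame of lamp between 0.057 and 0.063 m and angle between objective's own z axis and vertical below 0.06 rad and linear speed of objective below 0.01 m/s); the robot touches nothing.
It fails at once if the objective is knocked over (tilted by more than 0.35 rad) (angle between objective's own z axis and vertical above 0.35 rad).
It fails at once if the objective is lifted (more than 10 mm) off the lamp's plate (z of objective in the frame of lamp above 0.07 m).
It fails at once if the objective falls off the lamp's plate (z of objective in the frame of lamp below 0.05 m).
It fails at once if the objective is pinched or hit hard (more than 15 N) (contact force between any of the arm, the fingers and objective above 15 N).
It fails at once if a bystander is moved by more than 20 mm (distance of any of lens_can, oil_bottle, specimen_jar, eyepiece, slide_box, lens_brush, dust_cap from where it was at the start of the episode above 0.02 m).
It also fails if it takes over 40 s, if anything falls off the work surface, if the arm or the gripper's body presses on something with over 40 N, if the wrist force passes 120 N, or if a joint passes its speed limit or range.

ROBOT

A 6-joint arm with a two-finger parallel gripper is mounted at the origin on the work surface. World frame = base frame: x ahead of the robot, y to its left, z up, the work surface at z = 0. Lengths are in mm, angles in rad, forces in N, time in s.
With the tool pointing down it reaches from about 350 to 775 mm from the base axis. Payload 7.3 kg.
Tool frame: the origin (TCP) lies midway between the tips of the shut fingers; the grasp point (between the pads) lies 19 mm behind it (bot.tcp_to_grasp is the distance from the TCP to the grasp point, in mm); z points along the fingers, y is the line along which they close (so a half turn about z gives the same grasp; the last joint's range is limited). The gripper opens to 92 mm and grips with 3 to 60 N. Pads are 19 mm wide; open, the fingers measure 130 mm over their backs; the gripper's body (75 mm by 190 mm) begins 47 mm behind the grasp point.
Start: joints at [-1.485, 0.342, 1.524, -0, 1.275, -0.146], TCP at [120.63, -510.973, 226.741] pointing down, gripper open.
Joint ranges: [-2.53, 2.53], [-0.77, 2.02], [0.04, 2.7], [-1, 4.14], [0.28, 2.66], [-3.11, 3.11]. Speed limits (rad/s): [2.57, 2.57, 3.14, 3.14, 3.14, 3.14].

INTERFACE

Orientations are given as [roll, pitch, yaw] about the fixed x, y, z axes, in that order (R = Rz(yaw) Ry(pitch) Rx(roll)).
In Python, from plant import bot, viewer gives the robot as it stands. The module is installed in compiled form; this text tells all that it offers.
- The arm moves only by the shell command python3 -m handwheel 'ROWS'. ROWS is text: rows parted by semicolons, each of 7 numbers parted by spaces: the shift along the tool's x, y, z scaled (see below), then the turn, a rotation vector about the tool's x, y, z scaled (see below), then the opening, from -1 (shut) to 1 (fully open), so that 0 is half open. In form: tx ty tz rx ry rz gripper; .... A call has 1 to 8 rows; each row is the pose to reach, as a shift and turn from the pose commanded when the call began, along the tool's axes at that moment, turning the shorter way round; what a row does not reach only later rows make up. The controller multiplies each number of a shift by 10 cm and each number of a turn by pi rad. A row lasts 1/12 s, in which the tool goes at most 41.7 mm and 7.16 degrees, less where a joint would pass 70% of its speed; a pose out of reach is approached as far as the arm can. A call with a number of a shift or a turn outside -1 to 1 is refused whole. A call with a gripper value outside its range is refused whole. The fingers move at their own pace and stop on an object; the grip force is fixed at half the most. Time passes only in rows, so rows that repeat a pose let the fingers close. It gives the time, the measured TCP pose, the force, the opening and the grip force at its end, in the units of the state.
- bot.get_obs(): the state, without advancing time (a new reading comes with each control period).
- viewer.capture(name): name is "side" or "top" or "wrist"; returns a dict with "frame" (400x640x3 uint8, red, green, blue), "fov_y" (degrees; the focal length in pixels is half the picture's height over the tangent of half this angle, whatever the lens; pixels are square), "cx", "cy" (the principal point, pixels), "T" (4x4, takes a point from camera to world coordinates). Camera axes: x right, y down, z forward; pixel columns grow to the right and rows downward; lengths in mm; the calibration is good to about 2 mm. A picture is of the moment at which its call begins. There is no depth.
- bot.close_job(): hands the job in; it is judged then, once.
Trained networks look in a picture, given as the dict that the camera call returned (one of the last four; its "shot" number tells which), for a name from the list of things; names that differ only in an ending like _2 or _b are one class to them, and where a whole thing is asked for, a point or a joint stands for the part that bears it (a point fixed in the world has none). Each returns a list of dicts, best first, with "score" (0 to 1); they miss things now and then, are a little off and sometimes report something else, mostly with a low value. They report only what shows in the picture. A call takes as long as a camera call.
- viewer.recognise(target, picture): "centre" ([column, row] in pixels, amid what is visible of it).
- viewer.cut_out(target, picture): "pixels" (400x640 bool, what is visible of it) and "centre" ([column, row] in pixels, amid what is visible of it).
The state is a dict: "time": time; "joint_positions": joint angles; "dq": joint speeds; "tau": joint torques, N m; "tool_pos": TCP position; "tcp_rot": TCP orientation; "contact_force": force on the tool from outside, world axes, zero at the start; "moment": the same for the moment, N m; "grip_width": finger opening in mm; "finger_force": force on a finger pad.
Only numpy, scipy, OpenCV 4.12 (cv2) and the standard library are available. Lean on these libraries where they do the work, as an engineer would, in place of code of your own. Each camera call takes 0.05 s, during which the arm holds its last target. There are 200 camera calls.

## Working session

There is one attempt and no reset: what is moved stays moved. The work goes in short steps, Python scripts to look and compute and a shell command to move; the robot and the scene stay as the last step left them, time stands still between calls to the robot, and variables do not carry over. Pictures are saved under pics/ and viewed, at most 10 in all, crops included, and the job is handed in when it is done.

```bash
mkdir -p pics; cat > h.py <<'E'
import numpy as np, cv2
from plant import bot, viewer
def ray(p,uv):
    f=200/np.tan(np.radians(p["fov_y"])/2)
    d=np.array([(uv[0]-p["cx"])/f,(uv[1]-p["cy"])/f,1.]); T=np.array(p["T"])
    return T[:3,3],T[:3,:3]@d
def atz(p,uv,z):
    o,d=ray(p,uv); return o+d*(z-o[2])/d[2]
def proj(p,X):
    f=200/np.tan(np.radians(p["fov_y"])/2); T=np.array(p["T"])
    c=T[:3,:3].T@(np.array(X)-T[:3,3]); return np.array([p["cx"]+f*c[0]/c[2],p["cy"]+f*c[1]/c[2]])
def save(p,n): cv2.imwrite("pics/"+n,cv2.cvtColor(p["frame"],cv2.COLOR_RGB2BGR))
E
python3 - <<'E'
from h import *
o=bot.get_obs(); print(o["time"],o["tool_pos"],o["tcp_rot"],o["grip_width"])
H=dict(lamp=30,objective=30,lens_can=23,oil_bottle=42,specimen_jar=37,eyepiece=27,slide_box=17,lens_brush=5,dust_cap=9)
for c in ["top","side"]:
    p=viewer.capture(c); save(p,c+"0.png"); print(c,np.round(np.array(p["T"])[:3],2).tolist(),p["fov_y"])
    for k in H:
        r=viewer.recognise(k,p)
        for q in r[:2]: print(k,round(q["score"],2),np.round(q["centre"]),np.round(atz(p,q["centre"],H[k])))
E
```

```text
0.0 [ 120.58806145 -510.54201079  226.05648939] [-3.14008314e+00 -2.19727069e-04  2.31828159e-01] 91.86744841877956
top [[0.01, -0.99, 0.12, 324.65], [-1.0, -0.02, -0.01, 30.53], [0.01, -0.12, -0.99, 1638.18]] 43.70485784352464
lamp 0.57 [339. 194.] [539. -71.  30.]
lens_can 0.68 [335. 163.] [644. -56.  23.]
lens_can 0.39 [183. 224.] [435. 434.  23.]
oil_bottle 0.54 [204. 161.] [640. 369.  42.]
specimen_jar 0.84 [443. 148.] [ 696. -409.   37.]
slide_box 0.69 [181. 225.] [432. 442.  17.]
lens_brush 0.72 [444. 153.] [ 686. -423.    5.]
lens_brush 0.7 [436. 258.] [ 337. -389.    5.]
dust_cap 0.22 [342. 194.] [541. -80.   9.]
side [[0.93, -0.28, 0.24, 259.8], [-0.37, -0.69, 0.62, -603.96], [-0.0, -0.66, -0.75, 841.64]] 56.00411058063272
lamp 0.6 [344. 239.] [533. -95.  30.]
objective 0.32 [311. 124.] [630. 396.  30.]
lens_can 0.81 [372. 217.] [639. -51.  23.]
oil_bottle 0.73 [315. 123.] [640. 380.  42.]
specimen_jar 0.75 [466. 326.] [ 684. -410.   37.]
eyepiece 0.54 [376. 346.] [ 485. -372.   27.]
slide_box 0.76 [249. 134.] [419. 443.  17.]
lens_brush 0.68 [314. 384.] [ 334. -387.    5.]
lens_brush 0.37 [372. 214.] [653. -27.   5.]
```

```bash
python3 - <<'E'
import cv2
a=cv2.imread("pics/top0.png")[140:250,270:410]; b=cv2.imread("pics/side0.png")[180:300,270:430]
a=cv2.resize(a,(560,440),interpolation=2); a=cv2.resize(a,(382,300)); b=cv2.resize(b,(400,300),interpolation=2)
cv2.imwrite("pics/c0.png",cv2.hconcat([a,b]))
E
```

```text
(no output)
```

View pics/c0.png

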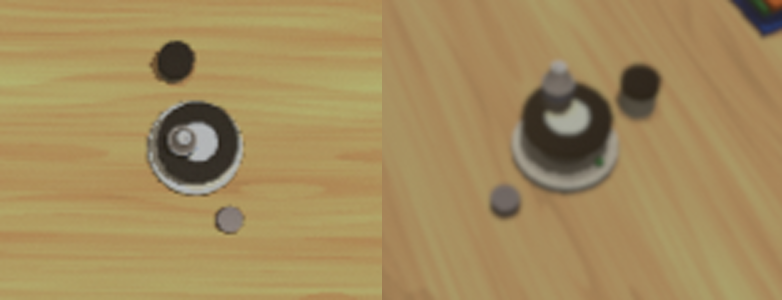

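View pics/side0.png

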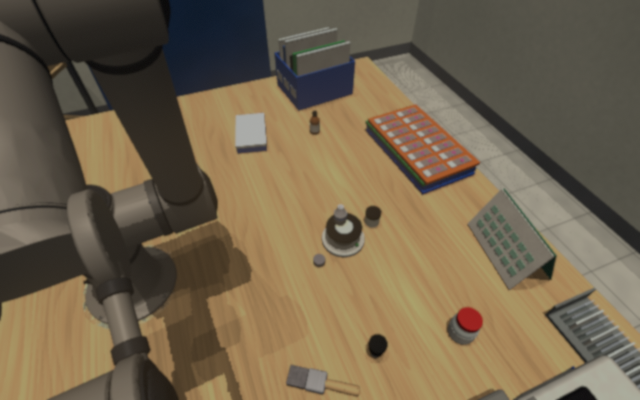

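The objective stands on the +y side of the lit disc (left in the top view, about px (337,191), with the disc at about (343,192)). The can is on the +x side of the lamp and the cap on the −x side. I'll move above the lamp to look from close by.

```bash
R='1 -0.64 0 0 0 0.074 1'; python3 -m handwheel '1 -0.64 0 0 0 0.074 1;1 -0.64 0 0 0 0.074 1;1 -0.64 0 0 0 0.074 1;1 -0.64 0 0 0 0.074 1'
for i in 1 2 3 4; do python3 -m handwheel '0.84 -0.86 0 0 0 0 1;0.84 -0.86 0 0 0 0 1;0.84 -0.86 0 0 0 0 1;0.84 -0.86 0 0 0 0 1'|tail -c 400; done
python3 - <<'E'
from h import *
o=bot.get_obs(); print(o["time"],o["tool_pos"],o["tcp_rot"],o["grip_width"],o["contact_force"])
p=viewer.capture("wrist"); save(p,"w1.png"); print(np.round(np.array(p["T"])[:3],2).tolist(),p["fov_y"])
for k in ["lamp","objective","lens_can","dust_cap"]:
    for q in viewer.recognise(k,p)[:2]: print(k,round(q["score"],2),np.round(q["centre"]))
E
```

```text
time: 1.33
tool_pos: [206.5, -421.3, 226.9]
tcp_rot: [-3.139, -0.001, 0.003]
contact_force: [-0.0, 0.4, -0.2]
grip_width: 91.8
finger_force: 0.0
time: 1.67
tool_pos: [290.5, -335.6, 226.9]
tcp_rot: [-3.14, -0.002, 0.004]
contact_force: [-0.3, 0.4, -0.0]
grip_width: 91.6
finger_force: 0.0
time: 2.0
tool_pos: [374.5, -250.0, 226.9]
tcp_rot: [-3.14, -0.002, 0.004]
contact_force: [0.2, -0.1, 0.2]
grip_width: 91.8
finger_force: 0.0
time: 2.33
tool_pos: [458.7, -164.4, 226.7]
tcp_rot: [-3.14, -0.002, 0.004]
contact_force: [-0.9, 0.0, 0.4]
grip_width: 92.1
finger_force: 0.0
time: 2.67
tool_pos: [542.8, -78.5, 226.4]
tcp_rot: [-3.14, -0.002, 0.003]
contact_force: [-0.6, 0.4, -0.5]
grip_width: 92.3
finger_force: 0.0
2.6667 [542.80817139 -78.49563762 226.38507919] [-3.14026788e+00 -2.09548344e-03  3.47864592e-03] 92.25124561926663 [-0.59775634  0.40534795 -0.46786912]
[[0.0, -0.97, -0.26, 612.17], [-1.0, -0.0, -0.0, -78.67], [-0.0, 0.26, -0.97, 384.81]] 71.95288567511287
lamp 0.62 [322. 176.]
objective 0.9 [298. 195.]
objective 0.36 [  9. 235.]
dust_cap 0.86 [349. 234.]
```

View pics/w1.png

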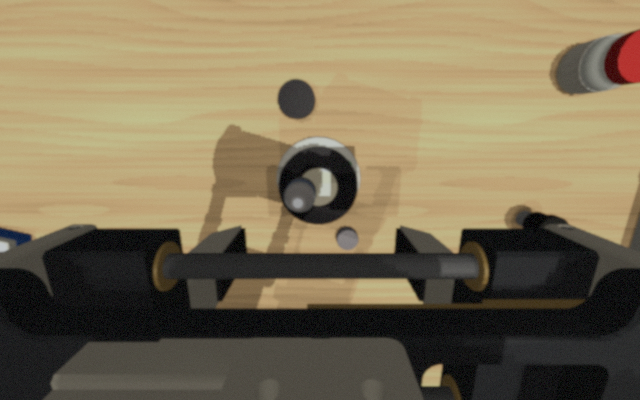

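The wrist view shows the plate centred near (318,180), the objective's nose at (298,195) and the dust cap at (348,237). Next I'll fit the silhouettes.

```bash
cat >> h.py <<'E'
from scipy.optimize import minimize
OBJ=[(0,11.5),(6,17),(36,17),(37,15),(60,8)]
S=4
def circ(p,x,y,z,r,n=48):
    t=np.linspace(0,2*np.pi,n); return np.array([proj(p,[x+r*np.cos(a),y+r*np.sin(a),z]) for a in t])
def sil(p,x,y,z0,prof):
    pts=np.vstack([circ(p,x,y,z0+z,r) for z,r in prof])
    m=np.zeros((400*S,640*S),np.uint8); cv2.fillConvexPoly(m,cv2.convexHull(np.round(pts*S+S/2).astype(np.int32)),1); return cv2.resize(m*1.0,(640,400),interpolation=cv2.INTER_AREA)
def fit(p,mask,x0,z0,prof,ignore=None):
    w=np.ones(mask.shape) if ignore is None else 1-ignore
    c=lambda v:(np.abs(sil(p,v[0],v[1],z0,prof)-mask)*w).sum()/mask.sum()
    r=minimize(c,x0,method="Nelder-Mead",options=dict(initial_simplex=np.array(x0)+[[0,0],[8,0],[0,8]],xatol=.1,fatol=1e-4)); return r.x,r.fun
def look(cams=("wrist","top","side"),x0=(540,-75),name=None):
    for c in cams:
        p=viewer.capture(c)
        if name: save(p,name+c+".png")
        q=viewer.cut_out("objective",p); l=viewer.cut_out("lamp",p)
        om=np.zeros((400,640))
        if q:
            om=q[0]["pixels"]*1.0; v,e=fit(p,om,x0,60,OBJ); print(c,"objective",round(q[0]["score"],2),int(om.sum()),np.round(v,1),round(e,2))
        # lit disc: bright pixels near the lamp, fitted with r=23 disc, ignoring the objective
        g=cv2.cvtColor(p["frame"],cv2.COLOR_RGB2HSV)
        box=sil(p,x0[0],x0[1],60,[(0,38)])>.5
        dm=((g[...,2]>140)&(g[...,1]<70)&box)*1.0
        ig=cv2.dilate(om,np.ones((3,3)))
        dm*=1-ig
        if dm.sum()>5:
            v,e=fit(p,dm,x0,60,[(0,23)],ig); print(c,"disc",int(dm.sum()),np.round(v,1),round(e,2))
        if l:
            lm=l[0]["pixels"]*1.0; v,e=fit(p,lm,x0,0,[(0,58),(14,58),(54,48),(60,48)],ig); print(c,"lamp",round(l[0]["score"],2),int(lm.sum()),np.round(v,1),round(e,2))
E
python3 - <<'E'
from h import *
look()
E
```

```text
wrist objective 0.9 854 [538.6 -55.5] 0.06
wrist disc 301 [541.  -73.8] 1.49
wrist lamp 0.9 5127 [541.5 -75.4] 0.03
top objective 0.55 40 [524.2 -62.8] 1.71
top disc 21 [536.5 -72.1] 4.0
top lamp 0.73 390 [537.4 -82.3] 1.41
side objective 0.63 205 [538.  -53.1] 0.15
side disc 39 [542.  -70.4] 2.75
side lamp 0.91 1288 [541.4 -69.4] 0.09
```

```bash
python3 -m handwheel '-0.027 -0.13 0 0 0 -0.045 1;-0.027 -0.13 0 0 0 -0.045 1;-0.027 -0.13 0 0 0 -0.045 1'|sed -n 2,3p; python3 -m handwheel '0 0 0.4 0 0 0 1;0 0 0.8 0 0 0 1;0 0 1 0 0 0 1;0 0 1 0 0 0 1'|sed -n 2,3p
python3 - <<'E'
from h import *
look(("wrist",),name="n2")
E
```

```text
tool_pos: [536.8, -68.7, 226.8]
tcp_rot: [3.141, -0.0, 0.14]
tool_pos: [533.9, -68.6, 122.2]
tcp_rot: [-3.138, 0.008, 0.138]
wrist objective 0.76 2178 [538.4 -55.6] 0.02
wrist disc 633 [541.7 -74.6] 1.31
wrist lamp 0.7 9752 [542.2 -75.5] 0.02
```

View pics/n2wrist.png

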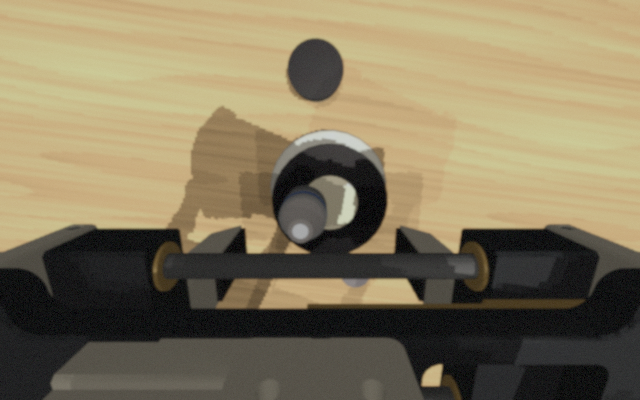

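The fit agrees from close by: lamp (542,−75.5), objective (538.5,−55.6). The TCP is about 6 mm short of target in x, so I'll check whether it has settled.

```bash
python3 -m handwheel '0 0 0 0 0 0 1;0 0 0 0 0 0 1'; python3 -c "
from h import *
p=viewer.capture('wrist');print(np.round(np.array(p['T'])[:3],3).tolist(), bot.get_obs()['joint_positions'])"
```

```text
time: 4.27
tool_pos: [538.0, -69.3, 128.6]
tcp_rot: [3.14, -0.003, 0.14]
contact_force: [-0.2, 0.1, -0.1]
grip_width: 91.5
finger_force: 0.0
[[0.14, -0.957, -0.253, 606.407], [-0.99, -0.135, -0.038, -59.655], [0.002, 0.256, -0.967, 287.111]] [-2.69407493e-01  4.68875052e-01  1.61895566e+00 -1.08739277e-04
  1.05057038e+00  1.16116868e+00]
```

```bash
for i in 1 2 3; do python3 -m handwheel '0 0 0 0 0 0 1;0 0 0 0 0 0 1;0 0 0 0 0 0 1' | sed -n 1,3p; done
```

```text
time: 4.57
tool_pos: [536.9, -69.0, 127.1]
tcp_rot: [3.141, -0.001, 0.141]
time: 4.82
tool_pos: [536.8, -69.0, 126.7]
tcp_rot: [3.142, 0.0, 0.141]
time: 5.07
tool_pos: [536.8, -69.0, 126.6]
tcp_rot: [3.142, 0.0, 0.141]
```

```bash
python3 -m handwheel '0.039 -0.029 0.1 0 0 -0.0105 1;0.039 -0.029 0.2 0 0 -0.0105 1;0.039 -0.029 0.3 0 0 -0.0105 1;0.039 -0.029 0.4 0 0 -0.0105 1;0.039 -0.029 0.45 0 0 -0.0105 1;0.039 -0.029 0.5 0 0 -0.0105 1;0.039 -0.029 0.5 0 0 -0.0105 1;0.039 -0.029 0.5 0 0 -0.0105 1'; python3 -m handwheel '0 0 0.03 0 0 0 1;0 0 0.06 0 0 0 1;0 0 0.09 0 0 0 1;0 0 0.115 0 0 0 1;0 0 0.115 0 0 0 1;0 0 0.115 0 0 0 1;0 0 0.115 0 0 0 1;0 0 0.115 0 0 0 1'
python3 - <<'E'
from h import *
look(("wrist","side"),name="n3"); print(bot.get_obs()["tool_pos"])
E
```

```text
time: 5.73
tool_pos: [540.2, -65.6, 76.6]
tcp_rot: [-3.142, 0.0, 0.173]
contact_force: [-0.4, -0.2, -0.5]
grip_width: 91.8
finger_force: 0.0
time: 6.4
tool_pos: [540.4, -65.6, 65.3]
tcp_rot: [3.141, -0.0, 0.174]
contact_force: [-1.0, 0.1, -0.3]
grip_width: 91.4
finger_force: 0.0
wrist objective 0.76 2949 [538.8 -55.6] 0.61
wrist disc 378 [541.8 -75.4] 6.38
wrist lamp 0.6 13111 [541.5 -75.1] 0.3
side objective 0.5 90 [535.7 -55.1] 1.58
side disc 6 [541.2 -42.6] 8.71
side lamp 0.97 1082 [540.5 -73.1] 0.36
[540.28442826 -65.53267529  65.2820146 ]
```

View pics/n3wrist.png

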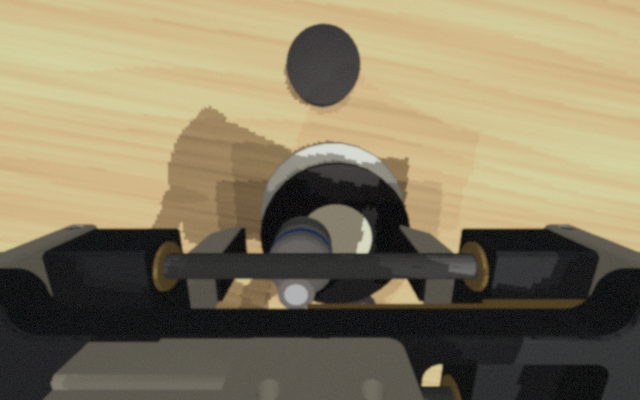

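The objective stands freely between the fingers, with its nose at (295,295) and the disc showing to its right around (345,230). I'll push slowly along tool +y and watch the force.

```bash
python3 -m handwheel '0 0.03 0 0 0 0 1;0 0.06 0 0 0 0 1;0 0.09 0 0 0 0 1;0 0.12 0 0 0 0 1;0 0.135 0 0 0 0 1;0 0.15 0 0 0 0 1;0 0.15 0 0 0 0 1'|grep -E 'pos|force'
python3 -m handwheel '0 0.015 0 0 0 0 1;0 0.03 0 0 0 0 1;0 0.045 0 0 0 0 1;0 0.06 0 0 0 0 1;0 0.075 0 0 0 0 1;0 0.09 0 0 0 0 1;0 0.1 0 0 0 0 1;0 0.1 0 0 0 0 1'|grep -E 'pos|force'
python3 - <<'E'
from h import *
look(("wrist",),name="n4"); print(bot.get_obs()["tool_pos"],bot.get_obs()["grip_width"])
E
```

```text
tool_pos: [542.9, -80.7, 65.2]
contact_force: [-0.7, 0.2, 0.1]
finger_force: 0.0
tool_pos: [544.6, -90.4, 65.2]
contact_force: [-1.0, -0.1, 0.1]
finger_force: 0.2
wrist objective 0.61 2946 [539.8 -62.3] 0.67
wrist lamp 0.89 13420 [541.8 -75.3] 0.3
[544.61428421 -90.3188849   65.18627787] 91.44027193461835
```

View pics/n4wrist.png

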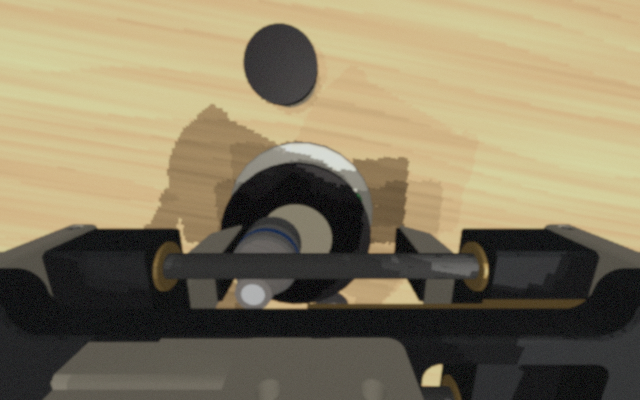

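The objective moved with the pad. The measured position (539.8,−62.3) matches the geometry, and it is still upright. About 13.3 mm remain.

```bash
python3 -m handwheel '0 0.015 0 0 0 0 1;0 0.03 0 0 0 0 1;0 0.045 0 0 0 0 1;0 0.06 0 0 0 0 1;0 0.075 0 0 0 0 1;0 0.09 0 0 0 0 1;0 0.1 0 0 0 0 1;0 0.1 0 0 0 0 1'|grep -E 'pos|force'
python3 -m handwheel '0 0.012 0 0 0 0 1;0 0.024 0 0 0 0 1;0 0.033 0 0 0 0 1;0 0.033 0 0 0 0 1;0 0.033 0 0 0 0 1'|grep -E 'pos|force'
python3 -m handwheel '0 -0.02 0 0 0 0 1;0 -0.05 0 0 0 0 1;0 -0.1 0 0 0 0 1;0 -0.15 0 0 0 0 1;0 -0.22 0 0 0 0 1;0 -0.27 0 0 0 0 1;0 -0.29 0 0 0 0 1;0 -0.29 0 0 0 0 1'|grep -E 'pos|force'
python3 -m handwheel '0 0 -0.1 0 0 0 1;0 0 -0.3 0 0 0 1;0 0 -0.6 0 0 0 1;0 0 -0.9 0 0 0 1;0 0 -1 0 0 0 1;0 0 -1 0 0 0 1;0 0 -1 0 0 0 1;0 0 -1 0 0 0 1'|grep -E 'pos|force'
python3 - <<'E'
from h import *
look(("wrist","side"),name="n5"); im=cv2.imread("pics/n5wrist.png")[110:270,220:440]
cv2.imwrite("pics/c5.png",cv2.resize(im,(770,560),interpolation=2))
E
```

```text
tool_pos: [546.4, -100.3, 65.2]
contact_force: [-0.3, -0.4, -0.5]
finger_force: 0.1
tool_pos: [546.9, -103.4, 65.2]
contact_force: [-1.1, -0.0, 1.1]
finger_force: 0.0
tool_pos: [541.8, -73.9, 65.3]
contact_force: [0.2, 0.5, -0.5]
finger_force: 0.0
tool_pos: [541.0, -74.6, 163.9]
contact_force: [-0.1, -0.3, -1.1]
finger_force: 0.0
wrist disc 265 [537.8 -84.1] 5.3
wrist lamp 0.75 7216 [542.1 -75.5] 0.21
side objective 0.71 216 [539.9 -76. ] 0.1
side lamp 0.97 1327 [541.9 -72. ] 0.05
```

View pics/c5.png

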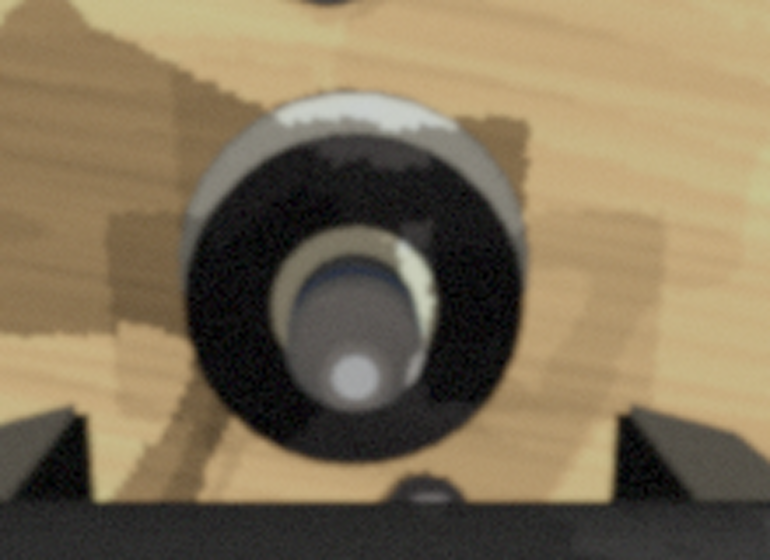

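The objective stands upright. Left to right it sits centred on the disc (barrel 288–415, disc 270–437). I'll re-measure now that the arm has settled.

```bash
python3 -m handwheel '0 0 -0.3 0 0 0 1;0 0 -0.3 0 0 0 1;0 0 -0.3 0 0 0 1;0 0 -0.3 0 0 0 1;0 0 -0.3 0 0 0 1;0 0 -0.3 0 0 0 1'|grep pos
python3 - <<'E'
from h import *
look(("wrist","wrist","side"),name="n6")
p=viewer.capture("wrist"); f=p["frame"].copy()
S=6; im=cv2.resize(f,None,fx=S,fy=S,interpolation=cv2.INTER_CUBIC)
C=(542,-75.4)
for z,r,col in [(60,48,(255,0,0)),(60,23,(255,0,0)),(66,17,(0,255,0)),(96,17,(0,255,0)),(120,8,(0,255,0))]:
    cv2.polylines(im,[np.round((circ(p,*C,z,r)+.5)*S).astype(np.int32)],True,col,1)
u=(proj(p,[*C,80])*S).astype(int); im=im[u[1]-290:u[1]+290,u[0]-350:u[0]+350]
cv2.imwrite("pics/c6.png",im[...,::-1])
E
```

```text
tool_pos: [541.4, -74.5, 194.3]
wrist objective 0.75 1118 [542.1 -75.3] 0.03
wrist disc 71 [536.5 -77.6] 2.25
wrist lamp 0.67 5959 [541.7 -75.5] 0.02
wrist objective 0.85 1103 [542.2 -75.5] 0.03
wrist disc 70 [536.4 -77.8] 2.42
wrist lamp 0.91 5916 [541.8 -75.4] 0.02
side objective 0.51 218 [541.  -73.9] 0.09
side lamp 0.88 1305 [541.7 -71.9] 0.05
```

View pics/c6.png

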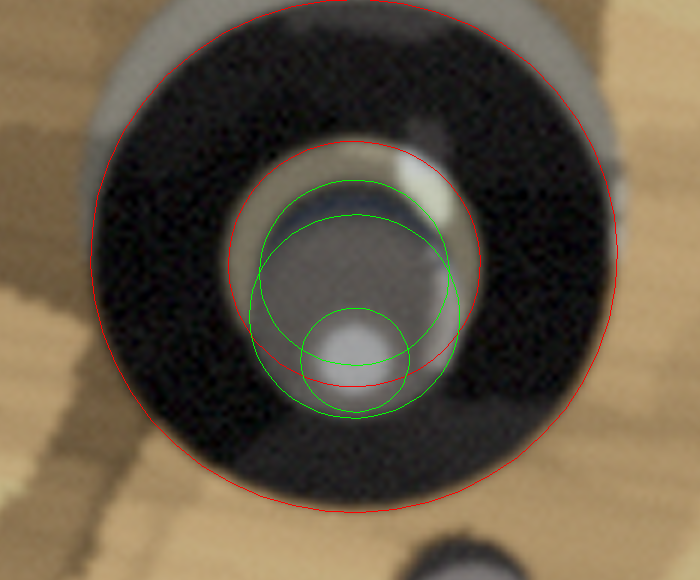

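The outlines drawn at the centre match both the disc and the objective. The wrist fits agree to within 0.5 mm, the robot touches nothing, and the objective is upright.

```bash
python3 -c "
from plant import bot
print(bot.close_job())"
```

```text
the job is handed in; nothing more can be done
None
```

The objective stands upright in the middle of the lit disc, about 0.5 mm off centre by the wrist camera, and the job is handed in; the hand-in gave no verdict.

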